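# Move the slide rack from the draining rail to the sprung drying rail

## Robot

A 6-joint arm with a two-finger parallel gripper is mounted at the origin on a cart in front of the work surface, level with it; the furniture and walls round the work are solid. World frame = base frame: x ahead of the robot, y to its left, z up, the work surface at z = 0. Lengths are in m, angles in rad, forces in N, time in s.
With the tool pointing down it reaches from about 0.35 to 0.975 m from the base axis. Payload 4.9 kg.
Tool frame: the origin (TCP) lies on the front face of the gripper's body, between the roots of the fingers; the fingertips stand ctrl.tip_extent ahead of it and the grasp point (between the pads) lies 54 mm ahead of it (ctrl.tip_extent is the distance from the TCP to the fingertips, in m); z points along the fingers, y is the line along which they close (so a half turn about z gives the same grasp; the last joint's range is limited). The gripper opens to 85 mm and grips with 20 to 120 N. Pads are 22 mm wide; open, the fingers measure 114 mm over their backs; the gripper's body (76 mm by 85 mm) begins 54 mm behind the grasp point. The pads swing forward as they close: fully open they stand 13 mm farther back than shut.
Start: joints at [1.154, 0.053, 1.613, -0, 1.476, -0.119], TCP at [0.183, 0.597, 0.304] pointing down, gripper open.
Joint ranges: [-3.01, 3.01], [-1.01, 2.22], [0.06, 2.58], [-1.02, 4.17], [0.09, 2.62], [-3.14, 3.14]. Speed limits (rad/s): [2.57, 2.57, 3.14, 3.14, 3.14, 3.14].

## Interface

Orientations are given as a rotation vector (axis times angle).
In Python, from station import ctrl gives the robot as it stands.
- The arm moves only by the tool apply_moves, never from a script. Its argument "rows" is one flat list of numbers, 6 for each row, row after row: the shift along the tool's x, y, z normalised to -1 to 1, where 1 is 0.6 m, then the turn, a rotation vector about the tool's x, y, z normalised to -1 to 1, where 1 is 90 degrees. A call has 1 to 20 rows; each row is the pose to reach, as a shift and turn from the pose commanded when the call began, along the tool's axes at that moment; what a row does not reach only later rows make up. A row lasts 1/10 s, in which the tool goes at most 50 mm and 8.59 degrees, less where a joint would pass 70% of its speed; a pose out of reach is approached as far as the arm can. A call with a number of a shift or a turn outside -1 to 1 is refused whole. A call with a gripper value outside its range is refused whole. "grip" is the opening, from 0 (shut) to 1 (fully open), set as the call begins (left out, the last holds). The fingers move at their own pace and stop on an object; "grip_force" is the grip in N (left out, the last holds). Time passes only in rows, so rows that repeat a pose let the fingers close. It gives the time, the measured TCP pose, the force, the opening and the grip force at its end, in the units of the state.
- ctrl.get_obs(): the state, without advancing time (a new reading comes with each control period).
- ctrl.get_image(name): name is "scene" or "top"; returns (picture, depth): 400x640x3 uint8, blue, green, red; 400x640 float32, m along the optical axis (not along the pixel's ray), 0 where there is no reading.
- ctrl.camera_model(name): a dict with "mtx" (3x3 intrinsics, pixels), "R" (3x3) and "t" (3): a world point X has camera coordinates R X + t. Camera axes: x right, y down, z forward; pixel columns grow to the right and rows downward; lengths in m; the calibration is good to about 2 mm. A picture is of the moment at which its call begins. camera_model takes no time and is no camera call.
- ctrl.finish_job(): hands the job in; it is judged then, once.
The state is a dict: "t": time; "q": joint angles; "dq": joint speeds; "effort": joint torques, N m; "tool_pos": TCP position; "tool_rot": TCP orientation; "contact_force": force on the tool from outside, world axes, zero at the start; "wrist_torque": the same for the moment, N m; "opening": finger opening in m; "grip_force": force on a finger pad.
Only numpy, scipy, OpenCV 4.12 (cv2) and the standard library are available. Lean on these libraries where they do the work, as an engineer would, in place of code of your own. Each camera call takes 0.05 s, during which the arm holds its last target. There are 200 camera calls.

## Task

The slide rack has finished draining: lift it off over the turned-up end of the draining rail, thread it over the turned-up end of the other stand's drying rail, press it gently back against the spring sleeve and let it down behind the end. Leave it hanging straight with its bridge down on the rail, held between the turned-up end and the sleeve. It carries glass, so never force it against a stand or drop it, and leave the timer, the small beaker and the petri dish where they are.

Things in the scene. Friction and masses are not known exactly. Their poses are not given: they have to be found in the camera images.
- slide_rack: White rack of glass slides, 180 mm tall, 0.15 to 0.3 kg, hung on the draining rail at the start. Origin: centre of the underside of its steel bridge, which rests on the rail; z up, x along the rail (front and back alike). Bridge 30 mm long (x), 22 wide, z 0 to 8 mm. Basket of slides 62 x 38 mm, z -130 to -50 mm. A total load above some 20 N between it and a stand is too rough for it.
- grip_tab (a point): Centre of the rack's upright white grip tab, 34 mm above the rack's origin, axes as the rack's. Tab 34 mm long (x), 12 mm thick (y), from 26 mm below this point (bridge top) to 16 mm above it; grip it across its thickness, from above.
- rack_window (a point): Centre of the closed window in the rack through which the rail passes, 25 mm below the rack's origin: 16 mm wide (y), 50 mm high, closed above by the bridge, at the sides by two steel strips 30 mm long (x) and 3 mm thick, below by the basket. So the rack goes on and off a rail only lengthwise, over its turned-up end.
- drain_stand: Fixed stand with a steel drip tray, an upright at the rear and one plain horizontal rail, a round rod 10 mm thick. Origin on the worktop under the rail; z up, rail along x, its turned-up front end toward -x. Rod top at z = 160 mm, y = 0. A collar at x = 30 mm ends the rail at the rear; boss head and upright at x = 55 to 108 mm, up to z = 185 mm.
- drain_rail_end (a point): On the axis of the draining rail's turned-up front end, level with the rod's top (x = -70, z = 160 mm in the stand's frame, axes as the stand's). The end is 10 mm thick and stands 14 mm above the rod's top, rounded: the rack must be raised 16 to 30 mm to pass.
- drying_stand: Fixed stand with a flat dark grey base plate and one horizontal rail, a round rod 10 mm thick, with a sprung sleeve. Origin on the worktop under the rail; z up, rail along x, front toward -x. Rod top at z = 175 mm, y = 0. Its front end is turned up like the other's, 14 mm above the rod; the end's axis lies anywhere from x = -79 to -31 mm, not measured: feel or look for it.
- drying_clamp (a point): Front face of the boss head that clamps the drying rod (x = 62, z = 170 mm in the stand's frame). A sprung aluminium sleeve slides on the rod: white 28 mm flange, its free face 26 mm behind the axis of the turned-up end; pushed back it gives 2 N at once, then 0.45 N a mm, and stops hard after 14 mm (8.3 N). The bridge fits behind the end with the sleeve 9 mm back (6 N); its rub may hold the rack up until pressed down.
- timer: White lab timer, 66 x 66 x 18 mm, loose on the worktop between the stands; origin at its underside's centre. Leave alone.
- beaker_small: Small glass beaker, 45 mm wide, 60 mm high, loose, between the stands; origin at its underside's centre. Leave alone.
- petri: Petri dish, 57 mm wide, 15 mm high, loose, at the right front; origin at its underside's centre. Leave alone.
Not all that is in view belongs to the job. Of the things that look like the slide_rack, the larger one is meant.

How it is judged:
On the way:
1. the rack is taken off the draining rail, over its turned-up end (x of slide_rack in the frame of drain_stand below -0.088 m and contact force between slide_rack and drain_stand below 0.1 N), for 0.1 s.
At the end, for the whole second after the job is handed in: The rack hangs at rest on the drying rail alone, its bridge on the rod behind the turned-up end (height within 2.5 mm of the resting height, sideways within 5 mm), leaning less than 0.1 rad and turned less than 0.15 rad from the rail (z of slide_rack in the frame of drying_stand between 0.1725 and 0.1775 m and y of slide_rack in the frame of drying_stand between -0.005 and 0.005 m and x of slide_rack in the frame of drying_stand between -0.066 and -0.004 m and angle between slide_rack's own z axis and vertical below 0.1 rad and angle between the x axis of slide_rack and the x axis of drying_stand, either way round below 0.15 rad and contact force between slide_rack and drying_stand above 1 N and linear speed of slide_rack below 0.02 m/s); the robot touches nothing.
It fails at once if the rack is forced against the drying stand (over 25 N) (contact force between slide_rack and drying_stand above 25 N).
It fails at once if the rack is forced against the draining stand (over 25 N) (contact force between slide_rack and drain_stand above 25 N).
It fails at once if the rack is dropped (height (world z) of slide_rack below 0.145 m).
It fails at once if the timer, the small beaker or the petri dish is moved (15 mm) (distance of any of timer, beaker_small, petri from where it was at the start of the episode above 0.015 m).
It also fails if it takes over 61 s, if anything falls off the work surface, if the arm or the gripper's body presses on something with over 40 N, if the wrist force passes 120 N, or if a joint passes its speed limit or range.

## Working session

There is one attempt and no reset: what is moved stays moved. The work goes in short steps, Python scripts to look and compute and a tool call to move; the robot and the scene stay as the last step left them, time stands still between calls to the robot, and variables do not carry over. Pictures are saved under pics/ and viewed, at most 10 in all, crops included, and the job is handed in when it is done.

Besides the shell and the picture viewer there is one more tool, called as a command line: name --argument value ..., lists and objects as JSON in quotes. apply_moves: Moves the arm, as the interface text tells. Its arguments: {"type":"object","properties":{"rows":{"type":"array","items":{"type":"number"}},"grip":{"type":"number"},"grip_force":{"type":"number"}},"required":["rows"]}

```bash
mkdir -p pics; ls
python3 - <<'E'
from station import ctrl
import cv2,numpy as np
o=ctrl.get_obs();print(o, ctrl.tip_extent)
for n in("scene","top"):
    p,d=ctrl.get_image(n);cv2.imwrite(f"pics/{n}0.png",p);np.save(f"pics/{n}0.npy",d)
    m=ctrl.camera_model(n);print(n,m, "cam", -m["R"].T@m["t"])
E
```

```text
pics
{'t': 0.0, 'q': array([ 1.15395578e+00,  5.33478998e-02,  1.61428110e+00, -1.02615382e-05,
        1.47599101e+00, -1.18980596e-01]), 'dq': array([-2.58750437e-04, -6.64897182e-05, -6.24805747e-04,  1.53521720e-03,
       -1.48686992e-03,  1.42688269e-04]), 'effort': array([ 3.26384707e-04, -3.93679440e+01, -3.70173347e+01, -2.06354298e-04,
        7.10527820e-03,  3.03032471e-05]), 'tool_pos': array([0.1832207 , 0.59705033, 0.30267612]), 'tool_rot': array([-4.66069711e-01, -3.10629427e+00,  3.07469111e-03]), 'contact_force': array([ 0.85575284,  0.19300994, -0.38618259]), 'wrist_torque': array([ 0.05654904, -0.01513314,  0.03204344]), 'grip_force': 0.0, 'opening': 0.08552094693407077} 0.0726
scene {'mtx': array([[386.4313894 ,   0.        , 311.68715003],
       [  0.        , 386.4313894 , 199.24402222],
       [  0.        ,   0.        ,   1.        ]]), 'R': array([[-0.85195738, -0.52353338,  0.00902327],
       [-0.41123492,  0.65834561, -0.63044976],
       [ 0.32412106, -0.54082701, -0.77617761]]), 't': array([0.39693683, 0.34926642, 0.75821827])} cam [0.2360493  0.38793659 0.80512531]
top {'mtx': array([[435.75220255,   0.        , 314.86196946],
       [  0.        , 435.75220255, 206.92809971],
       [  0.        ,   0.        ,   1.        ]]), 'R': array([[ 0.08536293, -0.99633791, -0.00489216],
       [-0.97331572, -0.08233877, -0.21418878],
       [ 0.21300159,  0.0230454 , -0.97678003]]), 't': array([-0.11246858,  0.50517973,  1.12299364])} cam [ 0.26210059 -0.09634067  1.20457138]
```

View pics/scene0.png

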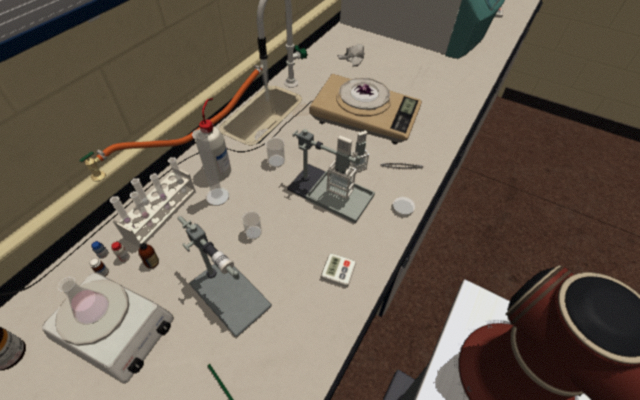

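View pics/top0.png

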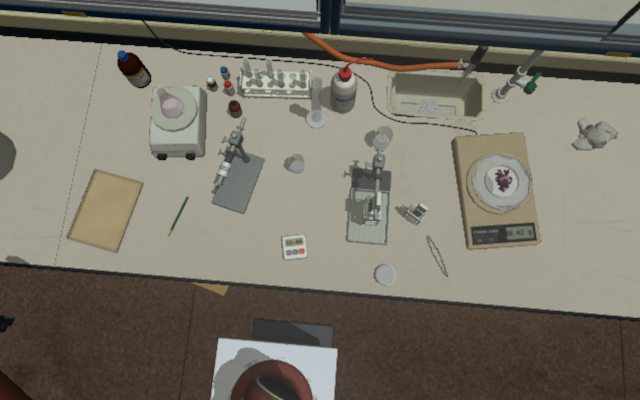

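The scene view shows the draining stand with the large rack at about (345,170) and the drying stand at about (220,270). In the top view they are at (372,205) and (235,170), and the small look-alike is off to the right at (415,212). I'll zoom in on both.

Run:
```python
import cv2,numpy as np
s=cv2.imread("pics/scene0.png");t=cv2.imread("pics/top0.png")
def c(p,x,y,w,h):return cv2.resize(p[y:y+h,x:x+w],(400,300),interpolation=cv2.INTER_CUBIC)
a=np.vstack([np.hstack([c(s,290,120,100,75),c(s,170,210,100,75)]),np.hstack([c(t,335,145,100,75),c(t,195,115,100,75)])])
cv2.imwrite("pics/z0.png",a)
```

```text
(no output)
```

View pics/z0.png

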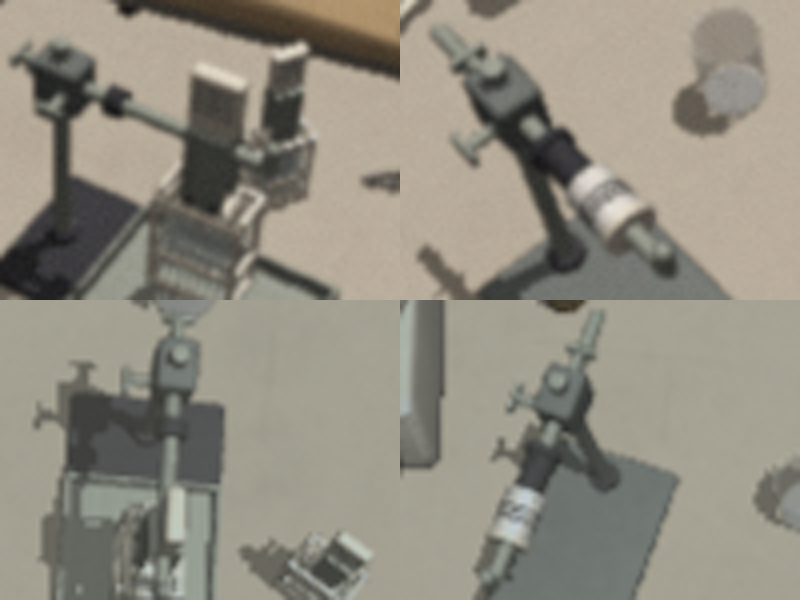

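```bash
cat > h.py <<'E'
import numpy as np
from station import ctrl
def ray(n,u,v):
    m=ctrl.camera_model(n);d=m["R"].T@np.linalg.solve(m["mtx"],[u,v,1.]);return -m["R"].T@m["t"],d
def onz(n,u,v,z):
    c,d=ray(n,u,v);return c+d*(z-c[2])/d[2]
def tri(uv1,uv2):
    c1,d1=ray("scene",*uv1);c2,d2=ray("top",*uv2)
    s=np.linalg.lstsq(np.c_[d1,-d2],c2-c1,rcond=None)[0];a=c1+s[0]*d1;b=c2+s[1]*d2
    return (a+b)/2,np.linalg.norm(a-b)
def proj(n,X):
    m=ctrl.camera_model(n);p=m["mtx"]@(m["R"]@np.asarray(X)+m["t"]);return p[:2]/p[2]
E
python3 - <<'E'
from h import *
import cv2
np.set_printoptions(precision=4,suppress=True)
S=lambda x,y:(290+x/4,120+y/4); T=lambda x,y:(335+x/4,145+(y-300)/4)
S2=lambda x,y:(170+(x-400)/4,210+y/4); T2=lambda x,y:(195+(x-400)/4,115+(y-300)/4)
print("tabtop plane top",onz("top",*T(176,515),.21),"ends",onz("top",*T(176,487),.21),onz("top",*T(176,543),.21),"scene",onz("scene",*S(220,73),.21))
print("tab tri",tri(S(220,73),T(176,515)))
print("collar",onz("top",*T(172,428),.155),"tri",tri(S(115,101),T(172,428)))
print("rod nearer",onz("top",*T(171,475),.155))
print("drain end scene",onz("scene",*S(258,153),.167))
print("dry tip",tri(S2(660,250),T2(487,577)),onz("top",*T2(487,577),.187),onz("scene",*S2(660,250),.187))
print("flange",tri(S2(628,228),T2(502,545)),onz("top",*T2(502,545),.17),onz("scene",*S2(628,228),.17))
print("rod rear/boss",tri(S2(540,125),T2(550,430)),onz("top",*T2(550,430),.17),onz("scene",*S2(540,125),.17))
# axis fit by depth: points in z .16-.185
for n in("scene","top"):
    d=np.load(f"pics/{n}0.npy");m=ctrl.camera_model(n);v,u=np.nonzero(d>0)
    P=(np.linalg.solve(m["mtx"],np.c_[u,v,np.ones(len(u))].T)*d[v,u]-m["t"][:,None]);P=(m["R"].T@P).T
    np.save(f"pics/{n}P.npy",np.c_[P,u,v])
    for nm,c in(("dry",onz("top",*T2(502,545),.17)),("drain",onz("top",*T(176,515),.21))):
        q=P[(abs(P[:,:2]-c[:2])<.14).all(1)&(P[:,2]>.14)&(P[:,2]<.22)]
        print(n,nm,len(q))
        if n=="top":
            for x0 in np.arange(c[0]-.06,c[0]+.12,.01):
                w=q[(abs(q[:,0]-x0)<.005)]
                if len(w):print("  x%.3f n%d y %.4f [%.4f %.4f] zmax %.4f"%(x0,len(w),np.median(w[:,1]),w[:,1].min(),w[:,1].max(),w[:,2].max()))
E
```

```text
tabtop plane top [ 0.5112 -0.221   0.21  ] ends [ 0.5281 -0.2201  0.21  ] [ 0.4944 -0.222   0.21  ] scene [ 0.5139 -0.2195  0.21  ]
tab tri (array([ 0.513 , -0.2209,  0.2086]), np.float64(0.002929050299808632))
collar [ 0.5807 -0.2224  0.155 ] tri (array([ 0.5828, -0.2226,  0.1513]), np.float64(0.0020564777617189623))
rod nearer [ 0.5503 -0.2235  0.155 ]
drain end scene [ 0.4823 -0.2145  0.167 ]
dry tip (array([0.5227, 0.171 , 0.1822]), np.float64(0.0030248456850919436)) [0.52   0.1692 0.187 ] [0.522 0.173 0.187]
flange (array([0.546 , 0.1668, 0.1736]), np.float64(0.0033621197629935358)) [0.5454 0.1671 0.17  ] [0.5496 0.1659 0.17  ]
rod rear/boss (array([0.6206, 0.1459, 0.1733]), np.float64(0.0012686112119174597)) [0.6223 0.1469 0.17  ] [0.6219 0.1445 0.17  ]
scene dry 980
scene drain 839
top dry 593
  x0.515 n9 y 0.1717 [0.1680 0.1762] zmax 0.1889
  x0.525 n19 y 0.1692 [0.1658 0.1765] zmax 0.1930
  x0.535 n17 y 0.1674 [0.1641 0.1743] zmax 0.1785
  x0.545 n40 y 0.1626 [0.1524 0.1769] zmax 0.1870
  x0.555 n38 y 0.1611 [0.1500 0.1765] zmax 0.1873
  x0.565 n44 y 0.1588 [0.1483 0.1737] z
[... 622 characters left out ...]
zmax 0.1633
  x0.501 n67 y -0.2171 [-0.2300 -0.2084] zmax 0.2119
  x0.511 n42 y -0.2140 [-0.2296 -0.2082] zmax 0.2131
  x0.521 n40 y -0.2134 [-0.2230 -0.2079] zmax 0.2112
  x0.531 n13 y -0.2152 [-0.2227 -0.2077] zmax 0.2119
  x0.541 n10 y -0.2167 [-0.2209 -0.2140] zmax 0.1622
  x0.551 n16 y -0.2196 [-0.2245 -0.2159] zmax 0.1627
  x0.561 n15 y -0.2200 [-0.2234 -0.2153] zmax 0.1626
  x0.571 n20 y -0.2195 [-0.2275 -0.2145] zmax 0.1650
  x0.581 n34 y -0.2169 [-0.2268 -0.2093] zmax 0.1675
  x0.591 n14 y -0.2197 [-0.2265 -0.2118] zmax 0.1629
  x0.601 n55 y -0.2184 [-0.2316 -0.1875] zmax 0.1769
  x0.611 n72 y -0.2110 [-0.2315 -0.1877] zmax 0.1822
  x0.621 n49 y -0.2167 [-0.2306 -0.1879] zmax 0.1882
```

```bash
cat >> h.py <<'E'
from scipy.spatial.transform import Rotation as Ro
np.set_printoptions(precision=4,suppress=True)
def Rt(psi):
    c,s=np.cos(psi),np.sin(psi);return np.array([[-c,-s,0],[-s,c,0],[0,0,-1.]])
def rel(pos,psi,frm=None):
    """row for tool target; frm=(pos,R) overrides the measured start"""
    o=ctrl.get_obs();p,R=frm or (o["tool_pos"],Ro.from_rotvec(o["tool_rot"]).as_matrix())
    R=np.asarray(R);return np.r_[R.T@(np.asarray(pos)-p)/.6,Ro.from_matrix(R.T@Rt(psi)).as_rotvec()/(np.pi/2)]
E
python3 - <<'E'
from h import *
print(rel((.42,.15,.38),0.0))
P=np.load("pics/sceneP.npy");q=P[(P[:,1]<-.27)&(P[:,1]>-.36)&(abs(P[:,0]-.5)<.08)&(P[:,2]>.02)];print("small rack",q[:,:3].min(0),q[:,:3].max(0))
# cross checks of tab top, white pixels in the top view above z=.2
P=np.load("pics/topP.npy");q=P[(abs(P[:,1]+.22)<.03)&(abs(P[:,0]-.51)<.04)&(P[:,2]>.2)];print("tab",len(q),q.mean(0))
import cv2
for n in("top","scene"):
    P=np.load(f"pics/{n}P.npy");q=P[(abs(P[:,1]+.22)<.03)&(abs(P[:,0]-.51)<.04)&(P[:,2]>.2)]
    r=cv2.minAreaRect(q[:,3:].astype(np.float32));b=cv2.boxPoints(r);print(n,r,[onz(n,*x,.21)[:2] for x in b], onz(n,*r[0],.21))
E
```

```text
[-0.5959 -0.5968 -0.1278 -0.0011 -0.0003 -0.1896]
small rack [ 0.4984 -0.3577  0.0201] [ 0.5435 -0.3136  0.135 ]
tab 75 [  0.5126  -0.2185   0.2085 377.8533 198.24  ]
top ((377.5, 198.0), (14.0, 5.0), 90.0) [array([ 0.5292, -0.2107]), array([ 0.5301, -0.2224]), array([ 0.4964, -0.2242]), array([ 0.4954, -0.2125])] [ 0.5127 -0.2174  0.21  ]
scene ((344.3000183105469, 140.60000610351562), (14.230247497558594, 6.640782833099365), 18.434947967529297) [array([ 0.525 , -0.1997]), array([ 0.5313, -0.2208]), array([ 0.4979, -0.2238]), array([ 0.4922, -0.2029])] [ 0.5115 -0.2117  0.21  ]
```

apply_moves --rows '[-0.596, -0.596, -0.128, 0, 0, -0.19, -0.596, -0.596, -0.128, 0, 0, -0.19, -0.596, -0.596, -0.128, 0, 0, -0.19, -0.596, -0.596, -0.128, 0, 0, -0.19, -0.596, -0.596, -0.128, 0, 0, -0.19, -0.596, -0.596, -0.128, 0, 0, -0.19, -0.596, -0.596, -0.128, 0, 0, -0.19, -0.596, -0.596, -0.128, 0, 0, -0.19, -0.596, -0.596, -0.128, 0, 0, -0.19, -0.596, -0.596, -0.128, 0, 0, -0.19, -0.596, -0.596, -0.128, 0, 0, -0.19, -0.596, -0.596, -0.128, 0, 0, -0.19]' --grip 1

```text
t: 1.3
tool_pos: [0.4209, 0.1494, 0.3806]
tool_rot: [-0.005, -3.141, -0.0]
contact_force: [0.2, -1.2, 0.5]
opening: 0.0853
grip_force: 0.0
```

Run:
```python
from h import *
o=ctrl.get_obs();print(o["t"],o["tool_pos"],o["dq"],o["q"])
print(rel((.5125,-.219,.33),-0.01))
```

```text
1.3 [0.4209 0.1494 0.3806] [ 0.0638 -0.0017  0.016   0.0167  0.005   0.0196] [ 0.174  -0.4247  1.9031  0.0002  1.6635 -1.3936]
[-0.1547 -0.6135  0.0842  0.0001 -0.0002  0.0044]
```

apply_moves --rows '[-0.155, -0.614, 0.03, 0, 0, 0.004, -0.155, -0.614, 0.03, 0, 0, 0.004, -0.155, -0.614, 0.03, 0, 0, 0.004, -0.155, -0.614, 0.03, 0, 0, 0.004, -0.155, -0.614, 0.03, 0, 0, 0.004, -0.155, -0.614, 0.03, 0, 0, 0.004, -0.155, -0.614, 0.03, 0, 0, 0.004, -0.155, -0.614, 0.084, 0, 0, 0.004, -0.155, -0.614, 0.084, 0, 0, 0.004, -0.155, -0.614, 0.084, 0, 0, 0.004, -0.155, -0.614, 0.084, 0, 0, 0.004, -0.155, -0.614, 0.084, 0, 0, 0.004]'

```text
t: 2.5
tool_pos: [0.5141, -0.2161, 0.3319]
tool_rot: [0.005, 3.139, -0.002]
contact_force: [0.4, -0.1, -0.3]
opening: 0.0854
grip_force: 0.0
```

Run:
```python
from h import *
o=ctrl.get_obs();print(o["t"],o["tool_pos"])
print(rel((.5125,-.219,.25),-0.01))
```

```text
2.5 [ 0.5141 -0.2161  0.3319]
[ 0.003  -0.0046  0.1365 -0.0006  0.0015  0.0043]
```

apply_moves --rows '[0.002, 0, 0.05, 0, 0, 0, 0.002, 0, 0.09, 0, 0, 0, 0.002, 0, 0.12, 0, 0, 0, 0.002, 0, 0.132, 0, 0, 0, 0.002, 0, 0.132, 0, 0, 0, 0.002, 0, 0.132, 0, 0, 0]'

```text
t: 3.1
tool_pos: [0.513, -0.2175, 0.2528]
tool_rot: [0.008, 3.139, -0.002]
contact_force: [0.3, 0.9, 0.9]
opening: 0.0851
grip_force: 0.0
```

Run:
```python
from h import *
import cv2
p,d=ctrl.get_image("scene");q,d=ctrl.get_image("top")
c=lambda p,x,y:cv2.resize(p[y:y+75,x:x+100],(400,300),interpolation=cv2.INTER_CUBIC)
cv2.imwrite("pics/g1.png",np.hstack([c(p,290,110),c(q,330,150)]))
o=ctrl.get_obs();print(o["t"],o["tool_pos"],o["contact_force"])
print(rel((.5125,-.219,.25),-0.01))
```

```text
3.2 [ 0.5131 -0.2179  0.253 ] [-0.4065 -0.4393  0.5828]
[ 0.001  -0.0019  0.0051 -0.001   0.0017  0.0029]
```

View pics/g1.png

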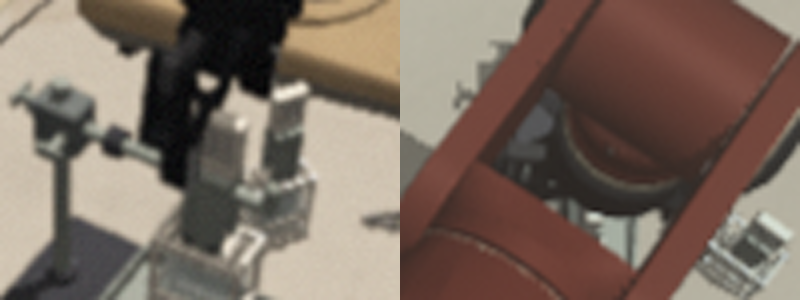

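Run:
```python
from h import *
for X in [(.513,-.17,.18),(.513,-.268,.18),(.513,-.17,.25),(.513,-.268,.25),(.5125,-.219,.21)]:
    a=proj("scene",X);print(X,(a-[290,110])*4)
```

```text
(0.513, -0.17, 0.18) [175.7973 203.4178]
(0.513, -0.268, 0.18) [256.021  104.9065]
(0.513, -0.17, 0.25) [182.8676 110.3251]
(0.513, -0.268, 0.25) [267.6424  11.3359]
(0.5125, -0.219, 0.21) [221.7837 114.4042]
```

apply_moves --rows '[0, 0, 0.004, 0, 0, 0, 0, 0, 0.004, 0, 0, 0, 0, 0, 0.004, 0, 0, 0, 0, 0, 0.004, 0, 0, 0, 0, 0, 0.004, 0, 0, 0, 0, 0, 0.004, 0, 0, 0, 0, 0, 0.004, 0, 0, 0, 0, 0, 0.004, 0, 0, 0, 0, 0, 0.004, 0, 0, 0, 0, 0, 0.004, 0, 0, 0]' --grip 0 --grip_force 40

```text
t: 4.2
tool_pos: [0.5124, -0.2178, 0.2489]
tool_rot: [0.009, 3.141, -0.001]
contact_force: [-0.5, -1.3, 0.9]
opening: 0.0116
grip_force: 42.2
```

apply_moves --rows '[0, 0, -0.01, 0, 0, 0, 0, 0, -0.02, 0, 0, 0, 0, 0, -0.03, 0, 0, 0, 0, 0, -0.038, 0, 0, 0, 0, 0, -0.038, 0, 0, 0, 0, 0, -0.038, 0, 0, 0]'

```text
t: 4.8
tool_pos: [0.5124, -0.2176, 0.2716]
tool_rot: [0.009, 3.141, -0.0]
contact_force: [0.2, 0.1, -2.9]
opening: 0.0117
grip_force: 41.7
```

Run:
```python
from h import *
o=ctrl.get_obs();print(o["tool_pos"],o["tool_rot"],o["contact_force"],o["wrist_torque"])
print(Ro.from_rotvec(o["tool_rot"]).as_matrix())
```

```text
[ 0.5124 -0.2176  0.2716] [ 0.0088  3.1414 -0.0001] [ 0.2091  0.1164 -2.9194] [-0.0031  0.0281  0.0076]
[[-1.      0.0056  0.0002]
 [ 0.0056  1.     -0.0001]
 [-0.0002 -0.0001 -1.    ]]
```

apply_moves --rows '[0.02, 0, 0, 0, 0, 0, 0.04, 0, 0, 0, 0, 0, 0.06, 0, 0, 0, 0, 0, 0.06, 0, 0, 0, 0, 0]'

```text
t: 5.2
tool_pos: [0.4747, -0.2173, 0.2712]
tool_rot: [-0.011, -3.141, -0.0]
contact_force: [0.6, -0.4, -2.8]
opening: 0.0114
grip_force: 41.6
```

apply_moves --rows '[0.02, 0, 0, 0, 0, 0, 0.04, 0, 0, 0, 0, 0, 0.06, 0, 0, 0, 0, 0, 0.08, 0, 0, 0, 0, 0, 0.09, 0, 0, 0, 0, 0, 0.09, 0, 0, 0, 0, 0]'

```text
t: 5.8
tool_pos: [0.4216, -0.2172, 0.2716]
tool_rot: [0.01, 3.141, -0.0]
contact_force: [0.0, 0.6, -2.8]
opening: 0.0114
grip_force: 41.6
```

Run:
```python
from h import *
o=ctrl.get_obs();print(o["t"],o["tool_pos"],o["contact_force"],o["q"])
r=np.array([np.cos(.238),-np.sin(.238)]);e=np.array([.522,.170]);
for s in(-.075,-.1):print(e+s*r)
w=e-.08*r
print(rel((*w,.29),-.238))
```

```text
5.8 [ 0.4216 -0.2172  0.2716] [ 0.0492  0.6048 -2.7539] [-0.6328 -0.3001  1.989   0.      1.4523 -2.1972]
[0.4491 0.1877]
[0.4248 0.1936]
[-0.0334  0.677  -0.0309 -0.0001  0.0003  0.1474]
```

apply_moves --rows '[-0.01, 0.05, -0.031, 0, 0, 0.02, -0.02, 0.11, -0.031, 0, 0, 0.04, -0.03, 0.17, -0.031, 0, 0, 0.06, -0.033, 0.23, -0.031, 0, 0, 0.08, -0.033, 0.29, -0.031, 0, 0, 0.1, -0.033, 0.35, -0.031, 0, 0, 0.12, -0.033, 0.41, -0.031, 0, 0, 0.147, -0.033, 0.47, -0.031, 0, 0, 0.147, -0.033, 0.53, -0.031, 0, 0, 0.147, -0.033, 0.59, -0.031, 0, 0, 0.147, -0.033, 0.64, -0.031, 0, 0, 0.147, -0.033, 0.67, -0.031, 0, 0, 0.147, -0.033, 0.676, -0.031, 0, 0, 0.147, -0.033, 0.676, -0.031, 0, 0, 0.147, -0.033, 0.676, -0.031, 0, 0, 0.147]'

```text
t: 7.3
tool_pos: [0.4446, 0.1878, 0.29]
tool_rot: [0.372, 3.12, -0.001]
contact_force: [-0.3, -0.2, -1.9]
opening: 0.0119
grip_force: 41.7
```

Run:
```python
from h import *
import cv2
p,d=ctrl.get_image("scene");q,d2=ctrl.get_image("top")
c=lambda p,x,y:cv2.resize(p[y:y+75,x:x+100],(400,300),interpolation=cv2.INTER_CUBIC)
cv2.imwrite("pics/d1.png",np.hstack([c(p,195,225),c(q,175,140)]))
o=ctrl.get_obs();print(o["t"],o["tool_pos"],o["tool_rot"],o["contact_force"],o["wrist_torque"])
pr=o["tool_pos"]-[0,0,.0889];print("rack",pr)
for z in(-.05,-.13,.05):
    X=pr+[0,0,z];print(z,(proj("scene",X)-[195,225])*4,(proj("top",X)-[175,140])*4+[400,0])
```

```text
7.4 [0.4446 0.1875 0.2901] [ 0.3727  3.1193 -0.0003] [-0.7555  0.5282 -2.6508] [ 0.0097 -0.0064  0.019 ]
rack [0.4446 0.1875 0.2012]
-0.05 [288.8487 336.9749] [534.1794 307.6423]
-0.13 [302.1675 404.8902] [563.6068 330.8505]
0.05 [268.3612 232.5055] [490.7732 273.4094]
```

View pics/d1.png

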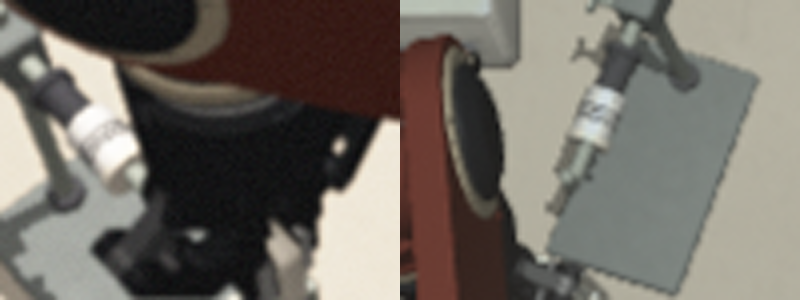

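Run:
```python
from h import *
r=np.array([np.cos(.238),-np.sin(.238)]);nrm=np.array([-r[1],r[0]]);e=np.array([.522,.170])
for n in("top","scene"):
    P=np.load(f"pics/{n}P.npy");D=P[:,:2]-e;s=D@r;l=D@nrm
    k=(s>-.04)&(s<.032)&(abs(l)<.02)&(P[:,2]>.145)
    print(n);o=np.argsort(s[k])
    for row in np.c_[s[k],l[k],P[k,2:]][o][:45]:print("%.4f %.4f z%.4f %d %d"%tuple(row))
d=np.load("pics/top0.npy");print(d[180:195,208:224])
# lateral fit of rail: sleeve/rod points top view centerline
P=np.load("pics/topP.npy");D=P[:,:2]-e;s=D@r;l=D@nrm;k=(s>-.02)&(s<.09)&(abs(l)<.03)&(P[:,2]>.165)
for a in np.arange(-.015,.09,.01):
    m=k&(abs(s-a)<.005);print("%.3f"%a,m.sum(),"%.4f %.4f"%(l[m].min(),l[m].max()),"%.4f"%l[m].mean())
```

```text
top
-0.0055 0.0004 z0.1820 216 186
-0.0049 0.0020 z0.1872 215 185
-0.0045 0.0018 z0.1672 217 187
-0.0041 -0.0008 z0.1784 217 186
-0.0038 0.0002 z0.1854 216 185
-0.0034 -0.0028 z0.1876 217 185
-0.0032 -0.0028 z0.1776 218 186
-0.0031 0.0057 z0.1857 214 184
-0.0029 0.0024 z0.1889 215 184
-0.0018 0.0007 z0.1870 216 184
-0.0013 0.0020 z0.1930 215 183
-0.0008 -0.0019 z0.1775 218 185
-0.0007 0.0065 z0.1859 214 183
-0.0005 -0.0008 z0.1844 217 184
-0.0003 -0.0040 z0.1873 218 184
0.0002 0.0009 z0.1893 216 183
0.0009 -0.0027 z0.1726 219 185
0.0011 -0.0011 z0.1881 217 183
0.0022 0.0048 z0.1870 215 182
0.0024 0.0017 z0.1895 216 182
0.0031 -0.0021 z0.1735 219 184
0.0031 -0.0015 z0.1820 218 183
0.0039 0.0005 z0.1860 217 182
0.0051 -0.0018 z0.1755 219 183
0.0065 0.0012 z0.1765 218 182
0.0067 -0.0027 z0.1710 220 183
0.0078 -0.0002 z0.1735 219 182
0.0082 0.0011 z0.1796 218 181
0.0085 0.0052 z0.1740 217 181
0.0091 -0.0017 z0.1707 220 182
0.0095 -0.0004 z0.1771 219 181
0.0108 -0.0019 z0.1743 220 181
0.0112 0.0029 z0.1768 218 180
0.0116 0.0072 z0.1707 217 180
0.0120 0.0007 z0.1765 219 180
0.0131 -0.0011 
[... 2964 characters left out ...]
2 1.2326]
 [1.2416 1.2435 1.2411 1.2437 1.2448 1.2463 1.2417 1.2347 1.2336 1.2299
  1.2344 1.2311 1.2333 1.2317 1.2265 1.2337]
 [1.2442 1.2467 1.2402 1.2475 1.2488 1.2435 1.2411 1.2268 1.2262 1.224
  1.227  1.2297 1.2315 1.2309 1.227  1.2327]
 [1.2465 1.2424 1.2372 1.2417 1.2429 1.2419 1.2299 1.2335 1.2282 1.2319
  1.2285 1.2314 1.2299 1.229  1.2275 1.2296]
 [1.2456 1.2435 1.2448 1.2434 1.2386 1.2439 1.2352 1.2306 1.2308 1.2292
  1.2275 1.2294 1.2258 1.2296 1.2247 1.2303]]Traceback (most recent call last):
  File "<stdin>", line 12, in <module>
    return umr_minimum(a, axis, None, out, keepdims, initial, where)
ValueError: zero-size array to reduction operation minimum which has no identity
```

Run:
```python
from h import *
r=np.array([np.cos(.238),-np.sin(.238)]);nrm=np.array([-r[1],r[0]]);e=np.array([.522,.170])
for n in("top","scene"):
    P=np.load(f"pics/{n}P.npy");D=P[:,:2]-e;s=D@r;l=D@nrm
    k=(abs(l)<.025)&(P[:,2]>.165)
    for a in np.arange(-.005,.13,.01):
        m=k&(abs(s-a)<.005);print(n,"%.3f"%a,m.sum(),*( ["%.4f %.4f %.4f z%.3f"%(l[m].min(),l[m].max(),l[m].mean(),P[m,2].max())] if m.sum() else []))
for s in(-.03,0,.011):
    print(s,rel((*(e+.0015*nrm+s*r),.290),-.238))
o=ctrl.get_obs();D=o["tool_pos"][:2]-e;print(D@r,D@nrm)
```

```text
top -0.005 15 -0.0040 0.0065 0.0006 z0.193
top 0.005 16 -0.0027 0.0052 0.0001 z0.190
top 0.015 16 -0.0031 0.0072 0.0012 z0.179
top 0.025 41 -0.0113 0.0133 0.0001 z0.187
top 0.035 36 -0.0101 0.0128 -0.0003 z0.184
top 0.045 42 -0.0105 0.0119 -0.0006 z0.186
top 0.055 40 -0.0106 0.0131 -0.0005 z0.187
top 0.065 28 -0.0074 0.0099 0.0004 z0.183
top 0.075 29 -0.0069 0.0096 0.0002 z0.183
top 0.085 39 -0.0088 0.0121 0.0003 z0.185
top 0.095 16 -0.0089 0.0063 0.0003 z0.185
top 0.105 40 -0.0106 0.0141 0.0014 z0.189
top 0.115 53 -0.0112 0.0245 0.0008 z0.192
top 0.125 54 -0.0117 0.0139 -0.0011 z0.203
scene -0.005 39 -0.0012 0.0076 0.0038 z0.190
scene 0.005 13 0.0010 0.0076 0.0055 z0.188
scene 0.015 25 -0.0007 0.0075 0.0039 z0.178
scene 0.025 105 -0.0099 0.0168 0.0043 z0.186
scene 0.035 61 -0.0093 0.0161 0.0053 z0.184
scene 0.045 64 -0.0097 0.0157 0.0052 z0.184
scene 0.055 59 -0.0074 0.0154 0.0050 z0.185
scene 0.065 37 -0.0053 0.0150 0.0046 z0.181
scene 0.075 44 -0.0050 0.0121 0.0043 z0.181
scene 0.085 66 -0.0080 0.0142 0.0044 z0.184
scene 0.095 17 -0.0018 0.0145 0.0052 z0.182
scene 0.105 92 -0.0084 0.0157 0.0036 z0.187
scene 0.115 91 -0.0082 0.0248 0.0085 z0.190
scene 0.125 92 -0.0082 0.0167 0.0060 z0.202
-0.03 [-0.0823  0.0045  0.0002 -0.0001  0.0001  0.0001]
0 [-0.1323  0.0045  0.0002 -0.0001  0.0001  0.0001]
0.011 [-0.1506  0.0045  0.0002 -0.0001  0.0001  0.0001]
-0.07935362732631895 -0.0011946225503658113
```

apply_moves --rows '[-0.02, 0.0045, 0, 0, 0, 0, -0.04, 0.0045, 0, 0, 0, 0, -0.06, 0.0045, 0, 0, 0, 0, -0.08, 0.0045, 0, 0, 0, 0, -0.08, 0.0045, 0, 0, 0, 0, -0.08, 0.0045, 0, 0, 0, 0]'

```text
t: 8.0
tool_pos: [0.492, 0.1795, 0.2899]
tool_rot: [-0.371, -3.119, 0.0]
contact_force: [-0.1, -0.2, -3.2]
opening: 0.0113
grip_force: 41.6
```

apply_moves --rows '[-0.005, 0, 0, 0, 0, 0, -0.01, 0, 0, 0, 0, 0, -0.015, 0, 0, 0, 0, 0, -0.02, 0, 0, 0, 0, 0, -0.02, 0, 0, 0, 0, 0]'

```text
t: 8.5
tool_pos: [0.5037, 0.1768, 0.2902]
tool_rot: [0.371, 3.119, -0.0]
contact_force: [-0.3, 0.6, -2.3]
opening: 0.0115
grip_force: 41.6
```

```bash
cat >> h.py <<'E'
def st():
    r=np.array([np.cos(.238),-np.sin(.238)]);nrm=np.array([-r[1],r[0]]);e=np.array([.522,.170])
    o=ctrl.get_obs();D=o["tool_pos"][:2]-e;f=o["contact_force"]
    print("t",o["t"],"s",D@r,"l",D@nrm,"rackz",o["tool_pos"][2]-.0889,"F along/side/z",f[:2]@r,f[:2]@nrm,f[2],"M",o["wrist_torque"],"rot",o["tool_rot"])
E
python3 -c "from h import *;st()"
```

```text
t 8.5 s -0.019416975377158467 l 0.002331479267771789 rackz 0.20128513244871823 F along/side/z -0.4332653180125462 0.5242039250443343 -2.2851810282471874 M [0.0065 0.0282 0.0121] rot [ 0.3708  3.1194 -0.    ]
```

apply_moves --rows '[-0.006, 0, 0, 0, 0, 0, -0.012, 0, 0, 0, 0, 0, -0.018, 0, 0, 0, 0, 0, -0.024, 0, 0, 0, 0, 0, -0.03, 0, 0, 0, 0, 0, -0.036, 0, 0, 0, 0, 0, -0.042, 0, 0, 0, 0, 0, -0.042, 0, 0, 0, 0, 0]'

```text
t: 9.3
tool_pos: [0.5283, 0.1708, 0.2901]
tool_rot: [0.371, 3.12, -0.0]
contact_force: [-0.2, 0.1, -3.9]
opening: 0.0113
grip_force: 41.6
```

```bash
python3 -c "from h import *;st()"
```

```text
t 9.3 s 0.005926312024080374 l 0.002309249586391994 rackz 0.20119128474273687 F along/side/z -0.18576232713360616 0.05970637914544858 -3.8975601434329166 M [-0.0005 -0.0254 -0.0095] rot [ 0.3711  3.1195 -0.0001]
```

apply_moves --rows '[-0.004, 0, 0, 0, 0, 0, -0.008, 0, 0, 0, 0, 0, -0.012, 0, 0, 0, 0, 0, -0.012, 0, 0, 0, 0, 0, -0.012, 0, 0, 0, 0, 0]'

```text
t: 9.8
tool_pos: [0.5346, 0.1694, 0.2899]
tool_rot: [-0.37, -3.118, -0.0]
contact_force: [-3.9, 0.9, -0.4]
opening: 0.0114
grip_force: 41.8
```

```bash
python3 -c "from h import *;st()"
```

```text
t 9.8 s 0.012343924742046725 l 0.0024225359734360626 rackz 0.2010467238358414 F along/side/z -3.9446286586636012 -0.07048552545825526 -0.4350113184687818 M [0.114  0.7334 0.0439] rot [-0.3703 -3.1184 -0.    ]
```

apply_moves --rows '[-0.003, 0, 0, 0, 0, 0, -0.006, 0, 0, 0, 0, 0, -0.006, 0, 0, 0, 0, 0, -0.006, 0, 0, 0, 0, 0]'

```text
t: 10.2
tool_pos: [0.5381, 0.1686, 0.29]
tool_rot: [-0.37, -3.119, -0.0]
contact_force: [-4.3, 1.5, -1.7]
opening: 0.0114
grip_force: 41.8
```

```bash
python3 -c "from h import *;st()"
```

```text
t 10.2 s 0.01602493875143353 l 0.0024135240665871262 rackz 0.20105448198734435 F along/side/z -4.53191967322822 0.47168973205717335 -1.673570713423584 M [ 0.2512  1.0798 -0.0085] rot [-0.3704 -3.1185 -0.0001]
```

apply_moves --rows '[0, 0, 0, 0, 0, 0, -0.002, 0, 0, 0, 0, 0, -0.005, 0, 0, 0, 0, 0, -0.008, 0, 0, 0, 0, 0, -0.01, 0, 0, 0, 0, 0, -0.01, 0, 0, 0, 0, 0, -0.01, 0, 0, 0, 0, 0]' --grip 0 --grip_force 110

```text
t: 10.9
tool_pos: [0.5435, 0.1673, 0.2899]
tool_rot: [-0.37, -3.117, -0.0]
contact_force: [-7.4, 1.3, -0.8]
opening: 0.0101
grip_force: 107.4
```

Run:
```python
from h import *
import cv2
st()
p,d=ctrl.get_image("scene");q,d2=ctrl.get_image("top")
c=lambda p,x,y:cv2.resize(p[y:y+75,x:x+100],(400,300),interpolation=cv2.INTER_CUBIC)
cv2.imwrite("pics/d2.png",np.hstack([c(p,175,225),c(q,175,140)]))
```

```text
t 10.9 s 0.021484799529014408 l 0.002434349539698147 rackz 0.20103890263696841 F along/side/z -7.474048902210971 -0.4391744615901003 -0.8238148248821201 M [ 0.3554  1.4867 -0.011 ] rot [-0.37   -3.1167 -0.0001]
```

View pics/d2.png

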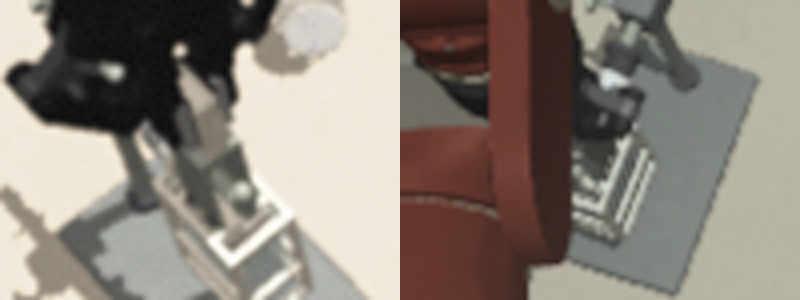

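apply_moves --rows '[0, 0, 0.004, 0, 0, 0, 0, 0, 0.008, 0, 0, 0, 0, 0, 0.012, 0, 0, 0, 0, 0, 0.016, 0, 0, 0, 0, 0, 0.02, 0, 0, 0, 0, 0, 0.02, 0, 0, 0]'

```text
t: 11.6
tool_pos: [0.5433, 0.1674, 0.2775]
tool_rot: [-0.37, -3.116, -0.0]
contact_force: [-6.9, 2.4, -1.9]
opening: 0.01
grip_force: 107.5
```

```bash
python3 -c "from h import *;st()"
```

```text
t 11.6 s 0.02131091550260382 l 0.0025034615993930562 rackz 0.18859046822159228 F along/side/z -7.230879536261052 0.7353858222067513 -1.92099073067227 M [ 0.3865  1.4223 -0.0329] rot [-0.3699 -3.1163 -0.0004]
```

apply_moves --rows '[0, 0, 0.003, 0, 0, 0, 0, 0, 0.006, 0, 0, 0, 0, 0, 0.009, 0, 0, 0, 0, 0, 0.012, 0, 0, 0, 0, 0, 0.012, 0, 0, 0]'

```text
t: 12.1
tool_pos: [0.5434, 0.1674, 0.2705]
tool_rot: [-0.37, -3.117, -0.0]
contact_force: [-7.6, 2.9, -1.8]
opening: 0.0106
grip_force: 107.6
```

```bash
python3 -c "from h import *;st()"
```

```text
t 12.1 s 0.021408134762793005 l 0.002529409246881282 rackz 0.18156117053786872 F along/side/z -8.096981679952332 1.0598882442090583 -1.798190355662415 M [0.3486 1.3446 0.0011] rot [-0.37   -3.1168 -0.0004]
```

apply_moves --rows '[0, 0, 0.002, 0, 0, 0, 0, 0, 0.004, 0, 0, 0, 0, 0, 0.006, 0, 0, 0, 0, 0, 0.008, 0, 0, 0, 0, 0, 0.008, 0, 0, 0]'

```text
t: 12.6
tool_pos: [0.5434, 0.1674, 0.2658]
tool_rot: [-0.37, -3.117, -0.0]
contact_force: [-7.4, 2.4, -1.2]
opening: 0.0106
grip_force: 107.6
```

```bash
python3 -c "from h import *;st()"
```

```text
t 12.6 s 0.021451788786858664 l 0.0025454690219463465 rackz 0.17688205102568713 F along/side/z -7.7575110473675535 0.5773588459479311 -1.183349860715396 M [0.3517 1.3158 0.0795] rot [-0.3699 -3.1169 -0.0005]
```

apply_moves --rows '[0, 0, 0.001, 0, 0, 0, 0, 0, 0.002, 0, 0, 0, 0, 0, 0.003, 0, 0, 0, 0, 0, 0.0035, 0, 0, 0, 0, 0, 0.0035, 0, 0, 0]'

```text
t: 13.1
tool_pos: [0.5439, 0.1674, 0.2646]
tool_rot: [-0.37, -3.119, -0.001]
contact_force: [-6.6, 1.8, 1.8]
opening: 0.0106
grip_force: 109.1
```

```bash
python3 -c "from h import *;st()"
```

```text
t 13.1 s 0.021893181199146173 l 0.002601967372039521 rackz 0.17574678443014044 F along/side/z -6.846360802745786 0.23225835666375216 1.7566531079323888 M [ 0.2577  1.3193 -0.0364] rot [-0.3699 -3.1187 -0.0006]
```

apply_moves --rows '[0.001, 0, 0, 0, 0, 0, 0.002, 0, 0.001, 0, 0, 0, 0.003, 0, 0.001, 0, 0, 0, 0.003, 0, 0.001, 0, 0, 0]'

```text
t: 13.5
tool_pos: [0.5426, 0.168, 0.2645]
tool_rot: [0.37, 3.119, 0.002]
contact_force: [-5.2, 2.1, 3.2]
opening: 0.0108
grip_force: 109.3
```

```bash
python3 -c "from h import *;st()"
```

```text
t 13.5 s 0.020462723586681966 l 0.002910597465077046 rackz 0.17561557011939175 F along/side/z -5.5656615010624355 0.7983525618511402 3.2317437086553253 M [0.3642 1.0353 0.0091] rot [0.3699 3.119  0.002 ]
```

apply_moves --rows '[0.001, 0, 0, 0, 0, 0, 0.002, 0, 0, 0, 0, 0, 0.0025, 0, 0, 0, 0, 0, 0.0025, 0, 0, 0, 0, 0]'

```text
t: 13.9
tool_pos: [0.5419, 0.168, 0.2645]
tool_rot: [0.37, 3.117, 0.002]
contact_force: [-1.5, 1.4, 3.1]
opening: 0.0107
grip_force: 109.1
```

Run:
```python
from h import *
import cv2
st()
p,d=ctrl.get_image("scene")
cv2.imwrite("pics/d3.png",cv2.resize(p[215:290,175:275],(800,600),interpolation=cv2.INTER_CUBIC))
```

```text
t 13.9 s 0.019787625060168915 l 0.0027684403302689984 rackz 0.175576349912591 F along/side/z -1.7699650673988427 0.9711602498099772 3.1357249025911367 M [0.4198 0.0984 0.1314] rot [0.3703 3.1165 0.0018]
```

View pics/d3.png

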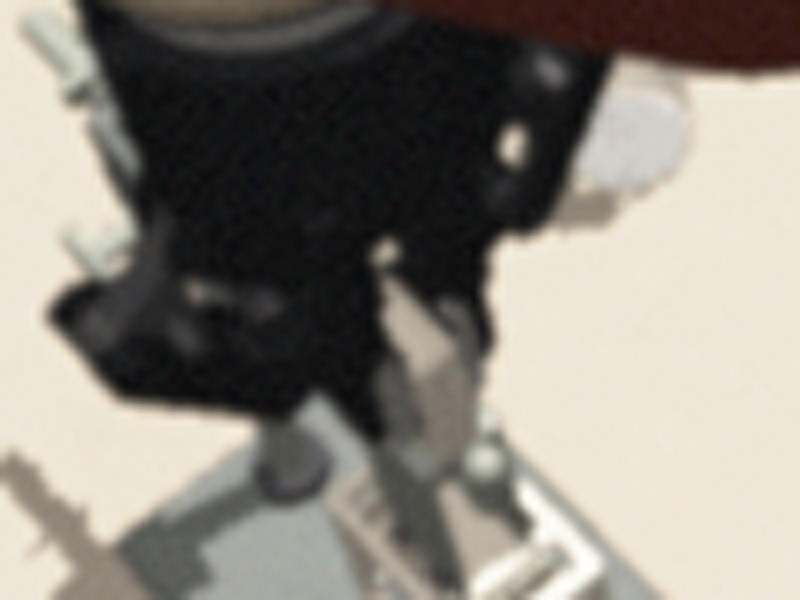

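The end (487,460) now stands in front of the bridge and the bridge is on the rod. I'll release.

apply_moves --rows '[0, 0, 0, 0, 0, 0, 0, 0, 0, 0, 0, 0, 0, 0, 0, 0, 0, 0, 0, 0, 0, 0, 0, 0, 0, 0, 0, 0, 0, 0, 0, 0, 0, 0, 0, 0]' --grip 0.5 --grip_force 20

```text
t: 14.55
tool_pos: [0.541, 0.1678, 0.2633]
tool_rot: [-0.371, -3.12, 0.0]
contact_force: [0.2, -0.6, 0.1]
opening: 0.0427
grip_force: 0.0
```

apply_moves --rows '[0, 0, -0.01, 0, 0, 0, 0, 0, -0.04, 0, 0, 0, 0, 0, -0.08, 0, 0, 0, 0, 0, -0.13, 0, 0, 0, 0, 0, -0.13, 0, 0, 0]'

```text
t: 15.05
tool_pos: [0.5427, 0.1682, 0.3476]
tool_rot: [0.369, 3.11, 0.004]
contact_force: [0.8, 1.3, 0.4]
opening: 0.043
grip_force: 0.0
```

```bash
python3 -c "
from h import *
st();print(rel((.40,-.05,.36),-.238))"
```

```text
t 15.05 s 0.020554255270717425 l 0.003094829269344652 rackz 0.2587014669693023 F along/side/z 0.4841395354353307 1.4113821945665506 0.3630964691637914 M [ 0.0466 -0.0216 -0.0631] rot [0.3695 3.1103 0.0042]
[ 0.1458 -0.4091 -0.0235  0.0024  0.0057  0.001 ]
```

Next I'll move the arm out of view and check how the rack hangs.

apply_moves --rows '[0.05, -0.05, -0.03, 0, 0, 0, 0.1, -0.1, -0.03, 0, 0, 0, 0.146, -0.16, -0.03, 0, 0, 0, 0.146, -0.22, -0.03, 0, 0, 0, 0.146, -0.28, -0.03, 0, 0, 0, 0.146, -0.34, -0.03, 0, 0, 0, 0.146, -0.4, -0.03, 0, 0, 0, 0.146, -0.4, -0.03, 0, 0, 0, 0.146, -0.4, -0.03, 0, 0, 0]'

```text
t: 15.95
tool_pos: [0.3995, -0.0453, 0.3591]
tool_rot: [-0.374, -3.119, -0.001]
contact_force: [0.3, 0.7, -0.9]
opening: 0.0427
grip_force: 0.0
```

Run:
```python
from h import *
import cv2
p,d=ctrl.get_image("scene");q,d2=ctrl.get_image("top")
c=lambda p,x,y:cv2.resize(p[y:y+75,x:x+100],(400,300),interpolation=cv2.INTER_CUBIC)
cv2.imwrite("pics/d4.png",np.hstack([c(p,175,215),c(q,175,135)]))
r=np.array([np.cos(.238),-np.sin(.238)]);nrm=np.array([-r[1],r[0]]);e=np.array([.522,.170])
for n,d in(("scene",d),("top",d2)):
    m=ctrl.camera_model(n);v,u=np.nonzero(d>0)
    P=(m["R"].T@(np.linalg.solve(m["mtx"],np.c_[u,v,np.ones(len(u))].T)*d[v,u]-m["t"][:,None])).T
    D=P[:,:2]-e;s=D@r;l=D@nrm
    k=(abs(l)<.02)&(abs(s-.02)<.05)&(P[:,2]>.2145)&(P[:,2]<.245);print(n,"tab top",k.sum(),"z med",np.median(P[k,2]),"s",s[k].min(),s[k].max(),"l",l[k].min(),l[k].max())
    for a in(.195,.205,.215):
        j=(abs(l)<.02)&(abs(s-.02)<.03)&(abs(P[:,2]-a)<.005);j.sum() and print(a,j.sum(),"s",s[j].min(),s[j].max(),"l",l[j].min(),l[j].max())
for X in(.026,.225),( .175,.175),:pass
for z in(.175,.225):
    for s in(.003,.037):
        X=[*(e+.0015*nrm+s*r),z];print(z,s,(proj("scene",X)-[175,215])*4,(proj("top",X)-[175,135])*4+[400,0])
```

```text
scene tab top 148 z med 0.22541829777624708 s 0.0036604749329706594 0.03883445994040618 l -0.002926184759087973 0.009633080284061854
0.195 33 s -0.00021733180310634726 0.032330719060982525 l -0.0020974995063174854 0.009694330562468715
0.205 45 s 0.0035824772309415794 0.032815902366263874 l -0.002766770523986481 0.010161643624812231
0.215 43 s 0.0036604749329706594 0.034256563849064704 l -0.0027204351425680813 0.010190271615301848
top tab top 89 z med 0.22507560803126686 s 0.004308401571769529 0.03921915507406177 l -0.004597609650637585 0.007401577371464411
0.195 20 s 0.00393138982780564 0.03636743490306434 l -0.004822355768866297 0.0071951127090162294
0.205 21 s 0.004621960638549518 0.037797373968489936 l -0.005039234059497763 0.0035072149274861285
0.215 21 s 0.004308401571769529 0.036426873702206305 l -0.004630919741275084 0.0038771215920284747
0.175 0.003 [241.298  235.7101] [569.9814 193.6714]
0.175 0.037 [195.9625 188.6629] [589.9918 143.1842]
0.225 0.003 [224.4316 179.5762] [550.8972 170.8464]
0.225 0.037 [176.8705 131.0785] [571.9877 118.1081]
```

View pics/d4.png

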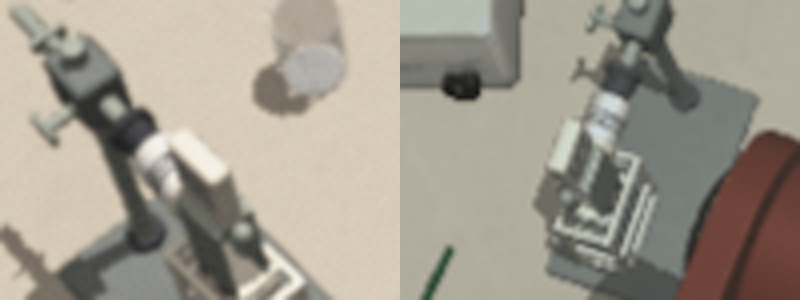

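```bash
python3 -c "
from station import ctrl
print(ctrl.finish_job())"
```

```text
the job is handed in; nothing more can be done
None
```

I moved the slide rack to the drying rail and handed the job in; no verdict came back. In the last camera views it hung straight with its bridge down on the rod, between the turned-up end and the sleeve, and the arm was clear of it.

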